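# Start the hinge pin, then offer up the mating leaf and hold it for pinning

## Task

Pull the ball-topped lever of the pin press through its whole stroke so that the hinge pin is started into the end knuckle, then ease the lever slowly back to rest under control, never letting it snap back. Next take the hinge leaf with two knuckles out of the rack (leave the one with a single wide knuckle there), lower it upright, knuckles down, into the two gaps of the three-knuckle leaf on the press until it is fully down in the rest and all the holes are in line. Finish while holding it there: keep it gripped, upright and still so that the pin can be driven, and do not disturb the other things on the bench.

Things in the scene. Friction and masses are not known exactly. Their poses are not given: they have to be found in the camera images.
- pin_press: Grey bench pin press, fixed. Base plate 12 mm thick, x -40 to +70, y -55 to +245 mm. Origin at bench level under the middle of the hinge, z up, y along the hinge's bore from hinge to lever. Along +y: jamb leaf over a white V rest (y -46 to 46), steel pin in two guide blocks 74 mm high, ram housing 78 mm high (y 150 to 174), lever. On +x: 40 mm aluminium profile under the jamb leaf.
- bore_centre (a point): Middle of the jamb leaf's bore, 60 mm above the bench; axes as pin_press, y the bore. Jamb leaf: flat on the +x side, top 60 mm high, from 11 mm beside the bore; 3 knuckles (16 mm dia., 14 wide, at y -33, 0, 33 mm, chamfered 1.5), so two gaps 19 mm wide at y -16.5 and 16.5. The V rest below carries leaf_two's knuckles with its origin at this point; nothing clamps that leaf.
- lever_knob (a point): Centre of the black ball knob, 32 mm in diameter, on top of the lever; can be gripped from above. It moves on an arc of 135 mm radius about the pivot at x 0, y 195, z 30 mm in the frame of pin_press (pivot axis along that x): at rest it is at y 235, z 159 mm, at half stroke y 195, z 165, at full stroke y 155, z 159.
- press_lever (a joint): Lever angle, rad: 0 at rest (leaning 0.3 rad away from the hinge), growing as the knob is pulled towards the hinge (the press's -y) to the stop at 0.6. A spring returns it: about 1.2 N at the knob at rest to 7.5 N at full stroke, plus about 1 N while the pin is pushed. Let go in mid-stroke it snaps back.
- hinge_pin (a joint): How far the 8 mm steel hinge pin, 92 mm long, has been pushed towards the hinge, m: 0 at the start, its tip 6 mm outside the jamb leaf's end knuckle; about 0.0165 after a full stroke, over 10 mm inside that 14 mm knuckle. It stays where the ram leaves it.
- leaf_rack: Black plastic rack, fixed, 60 mm (x) by 206 mm (y), 54 mm high, floor 6 mm; origin under its centre. Two bays at y -51 and +51 mm, each holding a leaf upright, plate along the rack's y, by its two ends in grooves 10.5 mm wide that overlap the last 4 mm of the plate; open in front and behind. Leaves come out straight up.
- leaf_two: The wanted steel leaf, 0.17 to 0.34 kg: plate 8 mm thick (x -8 to 0), 80 long (y), from 10 to 56 mm above the origin (z), two knuckles below it (16 mm dia., 15.5 wide, at y -16.5 and 16.5, chamfered 1.5). Origin: middle of its bore (its y axis), 14 mm above the bench in the rack, where it leans up to 0.07 rad, plate on the robot's side. Fits either way round. Grip across the plate, upper half.
- leaf_one: The other loose leaf in the rack, not wanted: same plate, but one knuckle 30 mm wide in the middle. Which bay holds which leaf changes.
- marker: Red pen, 133 mm long, lying at the front edge of the bench, loose bystander; must not be moved
- driver: Red-handled screwdriver, 195 mm long, lying at the front of the bench, loose bystander; must not be moved
- key_set: Green folding hex key set, 85 mm long, 20 mm high, behind the press, loose bystander; must not be moved
- board: Small circuit board, 46 x 62 x 4 mm, lying at the front left, loose bystander; must not be moved
- tape: Roll of blue tape, 60 mm across, 19 mm high, at the back, loose bystander; must not be moved
- caliper: Calliper, 247 mm long, 13 mm high, lying at the front right, loose bystander; must not be moved
- monitor: Computer screen standing behind the work, fixed: 640 mm wide (its y), from 150 to 545 mm above the bench; origin at its foot, x pointing away from the robot. The screen's front face lies 72 mm (lower edge) to 30 mm (upper edge) in front of the origin. Keep the wrist and gripper clear of it when crossing the bench.

How it is judged:
On the way, in this order (a step that is already met when the one before it is completed fails the run):
1. the lever has been pulled through its whole stroke and the pin is started into the end knuckle (value of joint press_lever above 0.54 rad and value of joint hinge_pin above 0.0135 m), for 0.05 s.
2. the lever has been eased back to rest (value of joint press_lever below 0.06 rad), for 0.2 s.
3. the two-knuckle leaf has been lifted clear of the rack in the gripper (height (world z) of leaf_two above 0.07 m and contact force between the fingers and leaf_two above 2 N), for 0.2 s.
At the end, for the whole second after the job is handed in: Two-knuckle leaf gripped (over 2 N), at rest, upright within 8 degrees, its bore within 1.6 mm across and 2.5 mm along the jamb leaf's axis and parallel within 3.4 degrees; pin at least 13.5 mm in, lever below 0.08 rad, other leaf within 12 mm of its place (contact force between the fingers and leaf_two above 2 N and x of leaf_two in the frame of bore_centre between -0.0016 and 0.0016 m and y of leaf_two in the frame of bore_centre between -0.0025 and 0.0025 m and z of leaf_two in the frame of bore_centre between -0.0016 and 0.0016 m and angle between the y axis of leaf_two and the y axis of bore_centre, either way round below 0.06 rad and angle between leaf_two's own z axis and vertical below 0.14 rad and linear speed of leaf_two below 0.02 m/s and value of joint hinge_pin above 0.0135 m and value of joint press_lever below 0.08 rad and distance of leaf_one from where it was at the start of the episode below 0.012 m); the arm keeps its last pose, push and grip.
It fails at once if the lever snaps back (faster than 3 rad/s, about 0.4 m/s at the knob) (velocity of joint press_lever below -3 rad/s).
It fails at once if another thing on the bench is pushed more than 25 mm (distance of any of marker, driver, key_set, board, tape, caliper from where it was at the start of the episode above 0.025 m).
It also fails if it takes over 61 s, if anything falls off the work surface, if the arm or the gripper's body presses on something with over 40 N, if the wrist force passes 120 N, or if a joint passes its speed limit or range.

## Robot

A 6-joint arm with a two-finger parallel gripper is mounted at the origin on a cart in front of the work surface, level with it; the furniture and walls round the work are solid. World frame = base frame: x ahead of the robot, y to its left, z up, the work surface at z = 0. Lengths are in m, angles in rad, forces in N, time in s.
With the tool pointing down it reaches from about 0.3 to 0.85 m from the base axis. Payload 4.2 kg.
Tool frame: the origin (TCP) lies midway between the tips of the shut fingers; the grasp point (between the pads) lies robot.pinch_z behind it (robot.pinch_z is the distance from the TCP to the grasp point, in m); z points along the fingers, y is the line along which they close (so a half turn about z gives the same grasp; the last joint's range is limited). The gripper opens to 91 mm and grips with 3 to 60 N. Pads are 32 mm wide; open, the fingers measure 118 mm over their backs; the gripper's body (76 mm by 178 mm) begins 60 mm behind the grasp point.
Start: joints at [-1.357, 0.32, 1.565, -0, 1.257, -0.02], TCP at [0.133, -0.559, 0.214] pointing down, gripper open.
Joint ranges: [-3.11, 3.11], [-0.84, 2.01], [0.21, 2.61], [-1.34, 4.49], [0.05, 2.63], [-2.56, 2.56]. Speed limits (rad/s): [2.57, 2.57, 3.14, 3.14, 3.14, 3.14].

## Interface

Orientations are given as a 3x3 rotation matrix whose columns are the frame's x, y, z axes.
In Python, from workcell import robot, eyes gives the robot as it stands.
- The arm moves only by the tool send_rows, never from a script. Its argument "plan" is a list of rows, each an object with "linear": the shift along the tool's x, y, z normalised to -1 to 1, where 1 is 250 mm, a list of three; "delta_rot": the turn, a rotation vector about the tool's x, y, z normalised to -1 to 1, where 1 is 2 rad, a list of three; "fingers": the opening, from -1 (shut) to 1 (fully open). A call has 1 to 8 rows; each row is the pose to reach, as a shift and turn from the pose commanded when the call began, along the tool's axes at that moment; what a row does not reach only later rows make up. A row lasts 1/10 s, in which the tool goes at most 50 mm and 8.59 degrees, less where a joint would pass 70% of its speed; a pose out of reach is approached as far as the arm can. A call with a number of a shift or a turn outside -1 to 1 is refused whole. A call with a gripper value outside its range is refused whole. The fingers move at their own pace and stop on an object; "grip_force" is the grip in N (left out, the last holds). Time passes only in rows, so rows that repeat a pose let the fingers close. It gives the time, the measured TCP pose, the force, the opening and the grip force at its end, in the units of the state.
- robot.get_state(): the state, without advancing time (a new reading comes with each control period).
- eyes.get_image(name): name is "scene" or "top" or "wrist"; returns the picture (400x640x3 uint8, red, green, blue); there is no depth.
- eyes.get_calibration(name): a dict with "camera_matrix" (3x3 intrinsics, pixels), "R" (3x3) and "t" (3): a world point X has camera coordinates R X + t; the wrist camera has in their place "tool_from_camera" (4x4, takes a point from camera to tool coordinates, whose origin is the TCP and whose axes are the flange's). Camera axes: x right, y down, z forward; pixel columns grow to the right and rows downward; lengths in m; the calibration is good to about 2 mm. A picture is of the moment at which its call begins: read the wrist's pose just before it. get_calibration takes no time and is no camera call.
- robot.close_job(): hands the job in; it is judged then, once.
The state is a dict: "time": time; "q": joint angles; "joint_vel": joint speeds; "tau": joint torques, N m; "position": TCP position; "tool_rot": TCP orientation; "ft_force": force on the tool from outside, world axes, zero at the start; "ft_torque": the same for the moment, N m; "width": finger opening in m; "gripper_force": force on a finger pad.
Only numpy, scipy, OpenCV 4.12 (cv2) and the standard library are available. Lean on these libraries where they do the work, as an engineer would, in place of code of your own. Each camera call takes 0.05 s, during which the arm holds its last target. There are 200 camera calls.

## Working session

There is one attempt and no reset: what is moved stays moved. The work goes in short steps, Python scripts to look and compute and a tool call to move; the robot and the scene stay as the last step left them, time stands still between calls to the robot, and variables do not carry over. Pictures are saved under pics/ and viewed, at most 10 in all, crops included, and the job is handed in when it is done.

Besides the shell and the picture viewer there is one more tool, called by a JSON object that holds its "fn" and its "kwargs". send_rows: Moves the arm, as the interface text tells. Its arguments: {"type":"object","properties":{"plan":{"type":"array"},"grip_force":{"type":"number"}},"required":["plan"]}

```bash
mkdir -p pics; ls; python3 - <<'E'
from workcell import robot, eyes
import cv2,numpy as np
s=robot.get_state();print(s['time'],s['position'],s['tool_rot'],s['width'],robot.pinch_z)
for n in ("scene","top"):
    cv2.imwrite(f"pics/{n}0.png",eyes.get_image(n)[...,::-1]); c=eyes.get_calibration(n)
    print(n,c['camera_matrix'],-np.array(c['R']).T@c['t'],c['R'])
print(eyes.get_calibration('wrist'))
E
```

```text
pics
0.0 [ 0.13309275 -0.55886486  0.21312506] [[ 9.72798763e-01  2.31651446e-01 -4.17930746e-04]
 [ 2.31651822e-01 -9.72797245e-01  1.71844896e-03]
 [-8.48069285e-06 -1.76851944e-03 -9.99998436e-01]] 0.09155020522375586 0.0188
scene [[453.08329021   0.         320.77002082]
 [  0.         453.08329021 201.01338655]
 [  0.           0.           1.        ]] [0.06588359 0.74952661 1.02409493] [[-0.81757058 -0.57554957  0.01791744]
 [-0.42117527  0.57648334 -0.70019879]
 [ 0.39267001 -0.58000832 -0.71372307]]
top [[466.66279258   0.         315.45732811]
 [  0.         466.66279258 202.75556483]
 [  0.           0.           1.        ]] [ 0.35765576 -0.01510411  1.42276521] [[ 4.66000573e-04 -9.99912038e-01 -1.32551669e-02]
 [-9.88153739e-01  1.57378492e-03 -1.53459154e-01]
 [ 1.53466516e-01  1.31696548e-02 -9.88066085e-01]]
{'camera_matrix': array([[285.84262523,   0.        , 320.14722502],
       [  0.        , 285.84262523, 200.1630022 ],
       [  0.        ,   0.        ,   1.        ]]), 'tool_from_camera': array([[ 1.04093834e-03, -9.68674190e-01, -2.48332903e-01,
         6.97223856e-02],
       [ 9.99999133e-01,  1.20864225e-03, -5.22859087e-04,
         5.27996012e-04],
       [ 8.06625743e-04, -2.48332144e-01,  9.68674608e-01,
        -1.69676999e-01],
       [ 0.00000000e+00,  0.00000000e+00,  0.00000000e+00,
         1.00000000e+00]])}
```

View pics/scene0.png

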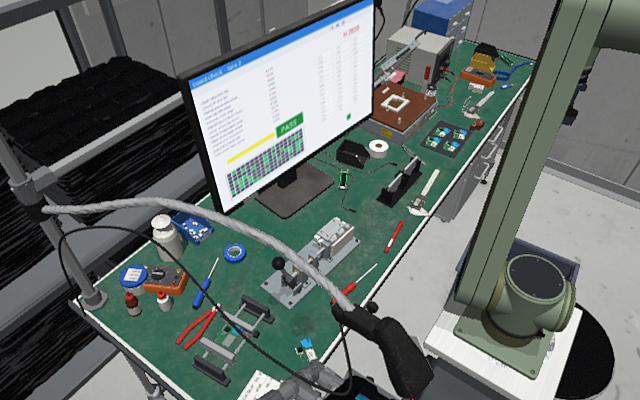

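View pics/top0.png

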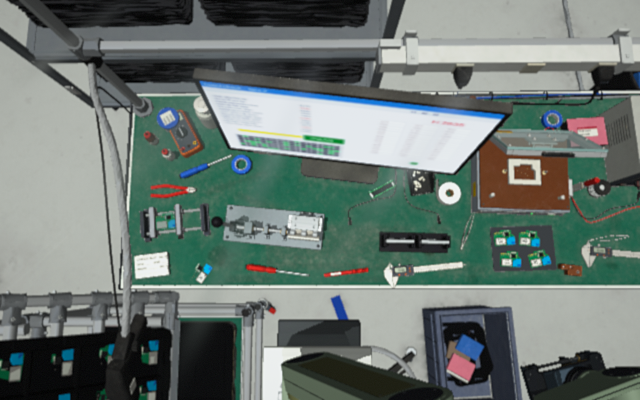

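The scene view shows the press around (310,260), with its knob at (279,262), and the black rack at (400,180). In the top view the press is at (275,228), the knob at (217,222) and the rack at (415,243). I'll enlarge these areas.

```bash
python3 - <<'E'
import cv2,numpy as np
t=cv2.imread('pics/top0.png');s=cv2.imread('pics/scene0.png')
f=lambda im,x,y,w,h,W,H:cv2.resize(im[y:y+h,x:x+w],(W,H),interpolation=cv2.INTER_CUBIC)
a=f(t,200,195,130,65,520,260)
b=f(t,370,225,90,35,280,109)
b=cv2.copyMakeBorder(b,0,151,0,0,0)
c=f(s,250,210,120,100,408,340); d=f(s,365,145,80,70,388,340)
cv2.imwrite('pics/m1.png',np.vstack([np.hstack([a,b])[:, :796],np.hstack([c,d])[:, :796]]))
E
```

```text
(no output)
```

View pics/m1.png

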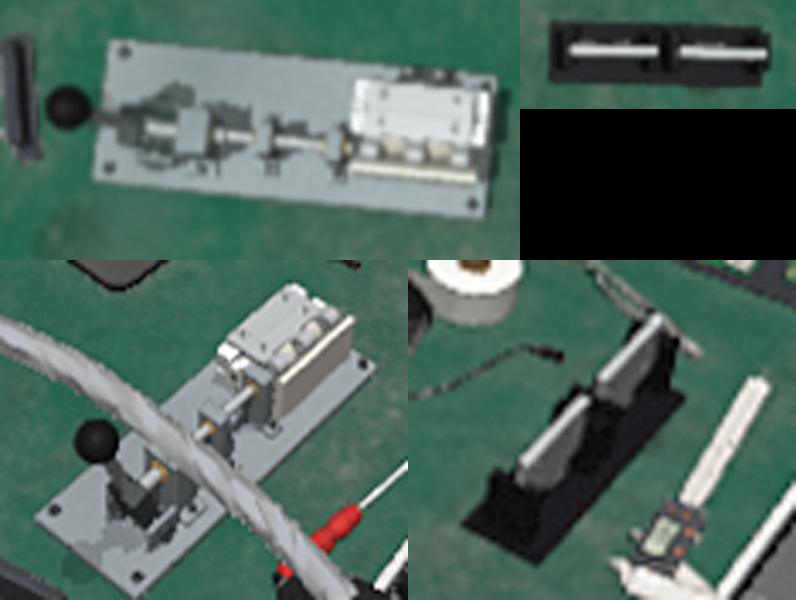

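Zoomed in, the top view clearly shows the base plate corners, the knob at (67,107) in the crop and both leaf tops. Next I'll compute rough poses and brighten the scene view of the rack to see the knuckles.

```bash
cat > h.py <<'E'
import numpy as np, cv2
from workcell import robot, eyes
def ray(n,uv,st=None):
    c=eyes.get_calibration(n); d=np.linalg.inv(c['camera_matrix'])@[uv[0],uv[1],1]
    if n=='wrist':
        T=np.array(c['tool_from_camera']); R=np.array(st['tool_rot'])
        return R@T[:3,3]+st['position'], R@T[:3,:3]@d
    R=np.array(c['R']); return -R.T@c['t'], R.T@d
def onz(n,uv,z,st=None):
    o,d=ray(n,uv,st); return o+d*(z-o[2])/d[2]
def tri(a,b):
    (o1,d1),(o2,d2)=a,b; s=np.linalg.lstsq(np.c_[d1,-d2],o2-o1,rcond=None)[0]
    p,q=o1+d1*s[0],o2+d2*s[1]; return (p+q)/2,np.linalg.norm(p-q)
def press(P,L):  # fit yaw+xy from matching points: returns origin xy, yaw
    P=np.array(P)[:,:2];L=np.array(L)
    A=np.array([r for (x,y) in L for r in ([x,-y,1,0],[y,x,0,1])]); c,s,a,b=np.linalg.lstsq(A,P.ravel(),rcond=None)[0]
    return np.array([a,b]),np.arctan2(s,c),np.hypot(c,s)
E
python3 - <<'E'
from h import *
k=lambda x,y:(200+(x+.5)/4-.5,195+(y+.5)/4-.5)
P=[onz('top',k(*p),.012) for p in [(111,38),(499,75),(488,217),(94,182)]]
L=[(.07,.245),(.07,-.055),(-.04,-.055),(-.04,.245)]
print(press(P,L)); print(np.round(P,3))
print('knob',tri(ray('top',k(67,107)),ray('scene',(250+97/3.4,210+(441-260)/3.4))))
r=lambda x,y:(370+x/3.11,225+y/3.11)
for p in [(570-520,49),(657-520,51),(682-520,53),(768-520,54)]: print('leaf',onz('top',r(*p),.07))
for p in [(320,180),(305,172),(232,147),(420,172)]: print('mon',onz('top',p,.0),onz('top',p,.15))
s=cv2.imread('pics/scene0.png')[145:215,370:440]
s=cv2.resize(s,(560,560),interpolation=cv2.INTER_CUBIC); cv2.imwrite('pics/m2.png',(255*(s/255.)**.45).astype('uint8'))
E
```

```text
(array([0.48035943, 0.03676015]), np.float64(-0.09174347227957191), np.float64(0.9968337257198898))
[[ 0.573  0.274  0.012]
 [ 0.544 -0.023  0.012]
 [ 0.436 -0.015  0.012]
 [ 0.463  0.283  0.012]]
knob (array([0.50343642, 0.27267695, 0.15906121]), np.float64(0.0012024800769751187))
leaf [ 0.45625221 -0.20133231  0.07      ]
leaf [ 0.45435548 -0.28193881  0.07      ]
leaf [ 0.4524892 -0.3050261  0.07     ]
leaf [ 0.45152572 -0.38452916  0.07      ]
mon [ 0.65020722 -0.01023048  0.        ] [ 0.61936396 -0.0107443   0.15      ]
mon [0.67575252 0.03651873 0.        ] [0.64221606 0.03107621 0.15      ]
mon [0.756889   0.26699624 0.        ] [0.71479843 0.23725482 0.15      ]
mon [ 0.67485982 -0.32105382  0.        ] [ 0.64141747 -0.288798    0.15      ]
```

View pics/m2.png

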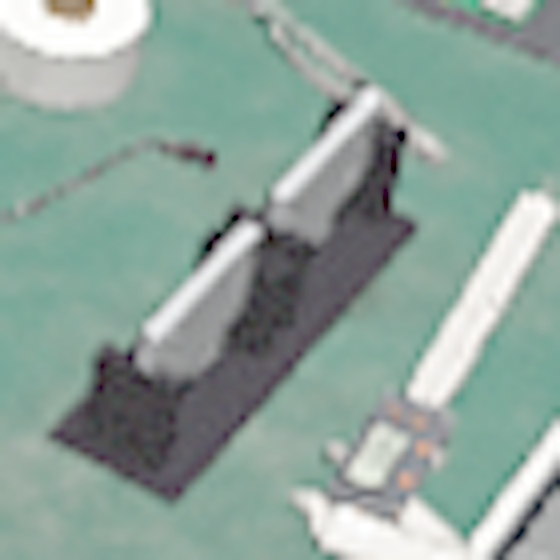

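Press origin is about (0.480, 0.037) with yaw -0.092, and the knob agrees with that. The knuckles are too dark to see in this view, so I'll take a wrist look over the rack.

```bash
cat >> h.py <<'E'
from scipy.spatial.transform import Rotation as Ro
def Rd(yaw): c,s=np.cos(yaw),np.sin(yaw); return np.array([[c,s,0],[s,-c,0],[0,0,-1.]])
def go(p,yaw,R=None):
    s=robot.get_state(); T=np.array(s['tool_rot']); R=Rd(yaw) if R is None else R
    print(round(s['time'],2),'lin',np.round(T.T@(np.array(p)-s['position'])/.25,4),'rot',np.round(Ro.from_matrix(T.T@R).as_rotvec()/2,4))
E
python3 -c "
from h import *
go([.48,-.30,.23],1.571)"
```

```text
0.1 lin [ 1.5896 -0.6862 -0.066 ] rot [-6.000e-04 -6.000e-04 -6.686e-01]
```

{"fn": "send_rows", "kwargs": {"plan": [{"linear":[0.8,-0.34,-0.05],"delta_rot":[0,0,-0.35],"fingers":1},{"linear":[0.8,-0.34,-0.05],"delta_rot":[0,0,-0.6686],"fingers":1},{"linear":[1,-0.43,-0.06],"delta_rot":[0,0,-0.6686],"fingers":1},{"linear":[1,-0.43,-0.06],"delta_rot":[0,0,-0.6686],"fingers":1},{"linear":[1,-0.43,-0.06],"delta_rot":[0,0,-0.6686],"fingers":1},{"linear":[1,-0.43,-0.06],"delta_rot":[0,0,-0.6686],"fingers":1},{"linear":[1,-0.43,-0.06],"delta_rot":[0,0,-0.6686],"fingers":1},{"linear":[1,-0.43,-0.06],"delta_rot":[0,0,-0.6686],"fingers":1}]}}

```text
time: 0.9
position: [0.3522, -0.3959, 0.2286]
tool_rot: [[0.128, 0.992, -0.001], [0.992, -0.128, 0.001], [0.0, -0.001, -1.0]]
ft_force: [0.0, 0.1, 0.8]
width: 0.0916
gripper_force: 0.0
```

```bash
python3 -c "
from h import *
go([.48,-.30,.23],1.571)"
```

```text
0.9 lin [ 0.4459  0.4577 -0.0058] rot [-0.0003 -0.0002 -0.0644]
```

{"fn": "send_rows", "kwargs": {"plan": [{"linear":[0.44,0.45,0],"delta_rot":[0,0,-0.06],"fingers":1},{"linear":[0.44,0.45,0],"delta_rot":[0,0,-0.06],"fingers":1},{"linear":[0.44,0.45,0],"delta_rot":[0,0,-0.06],"fingers":1},{"linear":[0.44,0.45,0],"delta_rot":[0,0,-0.06],"fingers":1},{"linear":[0.44,0.45,0],"delta_rot":[0,0,-0.06],"fingers":1}]}}

```text
time: 1.4
position: [0.4787, -0.3022, 0.2283]
tool_rot: [[0.014, 1.0, -0.001], [1.0, -0.014, 0.0], [0.0, -0.001, -1.0]]
ft_force: [-0.6, -0.1, -0.2]
width: 0.0913
gripper_force: 0.0
```

```bash
python3 - <<'E'
from h import *
import json
s=robot.get_state(); print(s['position'],s['joint_vel'])
im=eyes.get_image('wrist')[...,::-1]; cv2.imwrite('pics/w1.png',im)
json.dump({k:np.array(s[k]).tolist() for k in('position','tool_rot')},open('w1.json','w'))
E
```

```text
[ 0.47870093 -0.30218073  0.22827817] [-0.04647198 -0.01463582  0.01767487 -0.01884393  0.00424693 -0.00907454]
```

View pics/w1.png

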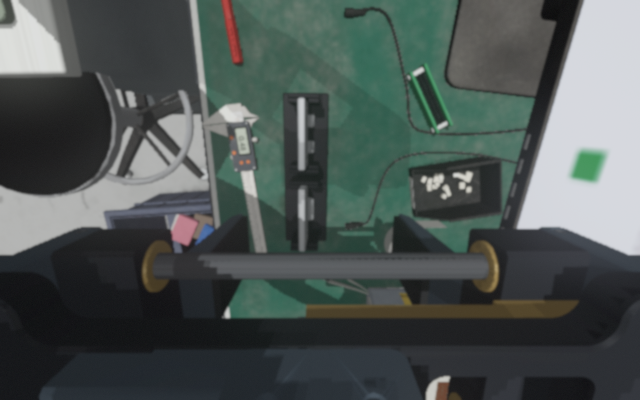

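The wrist view (up is +y, right is +x) shows the rack at (306,170), with the +y bay at rows 95–175 and the -y bay at rows 180–250. I'll crop it.

```bash
python3 - <<'E'
from h import *
s=cv2.imread('pics/w1.png')[85:260,275:340]
s=cv2.resize(s,None,fx=3.4,fy=3.4,interpolation=cv2.INTER_CUBIC); t=cv2.convertScaleAbs(255*(s/255.)**.5)
cv2.imwrite('pics/m3.png',np.hstack([s,t]))
E
```

```text
(no output)
```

View pics/m3.png

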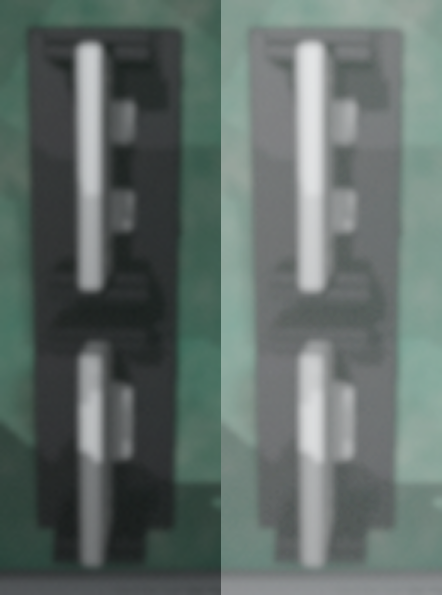

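The +y bay holds the two-knuckle leaf: its two bumps are at crop rows 121 and 211, and the -y leaf shows one wide bump. Now I'll locate the leaf and move to the knob.

```bash
python3 - <<'E'
from h import *
import json
s=json.load(open('w1.json'))
k=lambda x,y:(275+(x+.5)/3.4-.5,85+(y+.5)/3.4-.5)
for p in [(75,42),(103,42),(77,292),(104,292)]: print('top',onz('wrist',k(*p),.07,s).round(4))
for p in [(136,121),(136,211)]: print('kn',onz('wrist',k(*p),.014,s).round(4))
for p in [(28,30),(181,30)]: print('rack',onz('wrist',k(*p),.0,s).round(4))
go([.5025,.2715,.26],1.571-.092)
E
```

```text
top [ 0.4546 -0.201   0.07  ]
top [ 0.4635 -0.2011  0.07  ]
top [ 0.4526 -0.2811  0.07  ]
top [ 0.4617 -0.2812  0.07  ]
kn [ 0.4725 -0.2242  0.014 ]
kn [ 0.4719 -0.258   0.014 ]
rack [ 0.4312 -0.1895  0.    ]
rack [ 0.4902 -0.1903  0.    ]
1.45 lin [ 2.2995  0.0632 -0.1263] rot [-0.0008  0.      0.0381]
```

{"fn": "send_rows", "kwargs": {"plan": [{"linear":[1,0,-0.12],"delta_rot":[0,0,0.038],"fingers":1},{"linear":[1,0,-0.12],"delta_rot":[0,0,0.038],"fingers":1},{"linear":[1,0,-0.12],"delta_rot":[0,0,0.038],"fingers":1},{"linear":[1,0,-0.12],"delta_rot":[0,0,0.038],"fingers":1},{"linear":[1,0,-0.12],"delta_rot":[0,0,0.038],"fingers":1},{"linear":[1,0,-0.12],"delta_rot":[0,0,0.038],"fingers":1},{"linear":[1,0,-0.12],"delta_rot":[0,0,0.038],"fingers":1}]}}

```text
time: 2.15
position: [0.4816, -0.0538, 0.2592]
tool_rot: [[0.092, 0.996, 0.0], [0.996, -0.092, -0.001], [-0.001, 0.0, -1.0]]
ft_force: [0.5, -0.6, -0.5]
width: 0.0912
gripper_force: 0.0
```

```bash
python3 - <<'E'
from h import *
import json
s=robot.get_state(); print(s['position'],s['joint_vel'])
im=eyes.get_image('wrist')[...,::-1]; cv2.imwrite('pics/w2.png',im)
json.dump({k:np.array(s[k]).tolist() for k in('position','tool_rot')},open('w2.json','w'))
s=cv2.resize(im[:270,230:430],None,fx=2.2,fy=2.2,interpolation=cv2.INTER_CUBIC); cv2.imwrite('pics/m4.png',s)
go([.5025,.2715,.26],1.571-.092)
E
```

```text
[ 0.48159934 -0.05379951  0.25920435] [-0.03973568  0.01493364 -0.00302126 -0.00411032 -0.00459204  0.00048142]
2.2 lin [ 1.3065 -0.0392 -0.0058] rot [-0.      0.0006 -0.001 ]
```

View pics/m4.png

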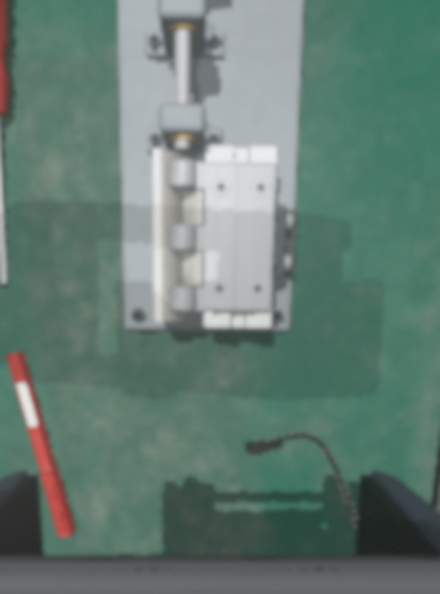

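The press is clear here: jamb knuckles at crop (183,172), (184,237) and (185,298), and the base plate's near corners at (124,329) and (291,329).

```bash
python3 - <<'E'
from h import *
import json
s=json.load(open('w2.json'))
k=lambda x,y:(230+(x+.5)/2.2-.5,(y+.5)/2.2-.5)
for n,p,z in [('k33',(183,172),.068),('k0',(184,237),.068),('k-33',(185,298),.068),('jl -x top',(205,155),.06),('jl-x bot',(203,318),.06),('jl +x',(277,162),.06),('bl',(124,329),.012),('br',(291,329),.012),('ml',(119,10),.012),('mr',(303,10),.012)]:
    print(n,onz('wrist',k(*p),z,s).round(4))
o=np.array([.4804,.0368]);y=-.092
R=np.array([[np.cos(y),-np.sin(y)],[np.sin(y),np.cos(y)]])
for n,l in [('k33',(0,.033)),('k0',(0,0)),('k-33',(0,-.033)),('bl',(-.04,-.055)),('br',(.07,-.055))]: print(n,(o+R@l).round(4))
# profiles for refinement
g=cv2.cvtColor(cv2.imread('pics/w2.png'),cv2.COLOR_BGR2GRAY)
print('col thru knuckles',g[62:152,313].tolist())
for r in (78,107,136): print('row',r,g[r,296:332].tolist())
E
```

```text
k33 [0.4848 0.0714 0.068 ]
k0 [0.4821 0.0384 0.068 ]
k-33 [0.4795 0.006  0.068 ]
jl -x top [0.4974 0.0801 0.06  ]
jl-x bot [ 0.4886 -0.0064  0.06  ]
jl +x [0.5361 0.073  0.06  ]
bl [ 0.4365 -0.0115  0.012 ]
br [ 0.5454 -0.0215  0.012 ]
ml [0.4557 0.1707 0.012 ]
mr [0.5624 0.161  0.012 ]
k33 [0.4834 0.0697]
k0 [0.4804 0.0368]
k-33 [0.4774 0.0039]
bl [ 0.4355 -0.0143]
br [ 0.5451 -0.0244]
col thru knuckles [172, 181, 191, 193, 178, 144, 110, 102, 113, 136, 167, 193, 207, 211, 211, 210, 209, 208, 207, 205, 199, 181, 151, 126, 119, 124, 132, 138, 149, 163, 169, 167, 161, 156, 154, 153, 151, 150, 152, 157, 169, 179, 184, 185, 184, 184, 182, 182, 180, 176, 163, 142, 129, 130, 133, 141, 156, 169, 174, 173, 171, 169, 166, 162, 156, 151, 149, 149, 160, 171, 178, 179, 179, 178, 177, 176, 174, 169, 152, 128, 109, 103, 102, 100, 96, 94, 90, 84, 76, 71]
row 78 [181, 182, 192, 210, 227, 231, 224, 207, 188, 172, 164, 169, 180, 189, 198, 207, 213, 209, 198, 187, 176, 165, 164, 188, 211, 218, 219, 221, 222, 223, 223, 222, 221, 221, 222, 223]
row 107 [161, 162, 170, 186, 205, 213, 209, 193, 174, 160, 153, 154, 161, 169, 176, 183, 186, 184, 175, 167, 157, 147, 146, 164, 182, 189, 191, 194, 195, 195, 194, 193, 193, 194, 195, 196]
row 136 [160, 160, 163, 175, 194, 207, 207, 195, 180, 170, 163, 158, 162, 168, 173, 177, 180, 177, 171, 163, 154, 143, 140, 156, 174, 181, 183, 184, 185, 186, 185, 185, 185, 186, 186, 185]
```

{"fn": "send_rows", "kwargs": {"plan": [{"linear":[1,-0.03,0],"delta_rot":[0,0,0],"fingers":1},{"linear":[1,-0.03,0],"delta_rot":[0,0,0],"fingers":1},{"linear":[1,-0.03,0],"delta_rot":[0,0,0],"fingers":1},{"linear":[1,-0.03,0],"delta_rot":[0,0,0],"fingers":1},{"linear":[1,-0.03,0],"delta_rot":[0,0,0],"fingers":1},{"linear":[1,-0.03,0],"delta_rot":[0,0,0],"fingers":1}]}}

```text
time: 2.8
position: [0.4989, 0.1991, 0.258]
tool_rot: [[0.09, 0.996, -0.001], [0.996, -0.09, 0.001], [0.001, -0.001, -1.0]]
ft_force: [-0.3, -0.6, -0.2]
width: 0.0913
gripper_force: 0.0
```

{"fn": "send_rows", "kwargs": {"plan": [{"linear":[0.292,-0.012,0],"delta_rot":[0,0,0],"fingers":1},{"linear":[0.292,-0.012,0.1],"delta_rot":[0,0,0],"fingers":1},{"linear":[0.292,-0.012,0.25],"delta_rot":[0,0,0],"fingers":1},{"linear":[0.292,-0.012,0.38],"delta_rot":[0,0,0],"fingers":1},{"linear":[0.292,-0.012,0.45],"delta_rot":[0,0,0],"fingers":1},{"linear":[0.292,-0.012,0.476],"delta_rot":[0,0,0],"fingers":1},{"linear":[0.292,-0.012,0.476],"delta_rot":[0,0,0],"fingers":0.0},{"linear":[0.292,-0.012,0.476],"delta_rot":[0,0,0],"fingers":-0.4}], "grip_force": 30}}

```text
time: 3.6
position: [0.5031, 0.2684, 0.141]
tool_rot: [[0.095, 0.996, 0.002], [0.996, -0.095, 0.001], [0.001, 0.002, -1.0]]
ft_force: [0.1, 1.0, 1.4]
width: 0.0779
gripper_force: 0.0
```

{"fn": "send_rows", "kwargs": {"plan": [{"linear":[0,0,0],"delta_rot":[0,0,0],"fingers":-1},{"linear":[0,0,0],"delta_rot":[0,0,0],"fingers":-1},{"linear":[0,0,0],"delta_rot":[0,0,0],"fingers":-1}]}}

```text
time: 3.9
position: [0.5021, 0.2694, 0.1406]
tool_rot: [[0.093, 0.996, 0.001], [0.996, -0.093, 0.001], [0.001, 0.001, -1.0]]
ft_force: [-0.9, -0.3, -0.0]
width: 0.0543
gripper_force: 0.0
```

{"fn": "send_rows", "kwargs": {"plan": [{"linear":[0,0,0],"delta_rot":[0,0,0],"fingers":-1},{"linear":[0,0,0],"delta_rot":[0,0,0],"fingers":-1},{"linear":[0,0,0],"delta_rot":[0,0,0],"fingers":-1},{"linear":[0,0,0],"delta_rot":[0,0,0],"fingers":-1},{"linear":[0,0,0],"delta_rot":[0,0,0],"fingers":-1}]}}

```text
time: 4.4
position: [0.5038, 0.2692, 0.1401]
tool_rot: [[0.093, 0.996, 0.004], [0.996, -0.093, -0.0], [0.0, 0.004, -1.0]]
ft_force: [5.4, -0.4, -1.3]
width: 0.0303
gripper_force: 30.0
```

{"fn": "send_rows", "kwargs": {"plan": [{"linear":[-0.04,0,-0.01],"delta_rot":[0,0,0],"fingers":-1},{"linear":[-0.08,0,-0.018],"delta_rot":[0,0,0],"fingers":-1},{"linear":[-0.12,0,-0.022],"delta_rot":[0,0,0],"fingers":-1},{"linear":[-0.16,0,-0.024],"delta_rot":[0,0,0],"fingers":-1},{"linear":[-0.2,0,-0.022],"delta_rot":[0,0,0],"fingers":-1},{"linear":[-0.24,0,-0.018],"delta_rot":[0,0,0],"fingers":-1},{"linear":[-0.28,0,-0.01],"delta_rot":[0,0,0],"fingers":-1},{"linear":[-0.32,0,0],"delta_rot":[0,0,0],"fingers":-1}], "grip_force": 45}}

```text
time: 5.2
position: [0.4963, 0.1926, 0.1416]
tool_rot: [[0.094, 0.996, 0.005], [0.996, -0.094, 0.007], [0.008, 0.005, -1.0]]
ft_force: [1.3, 8.3, 4.0]
width: 0.0298
gripper_force: 45.0
```

{"fn": "send_rows", "kwargs": {"plan": [{"linear":[0,0,0],"delta_rot":[0,0,0],"fingers":-1},{"linear":[0,0,0],"delta_rot":[0,0,0],"fingers":-1}]}}

```text
time: 5.4
position: [0.4962, 0.1924, 0.1415]
tool_rot: [[0.094, 0.996, 0.005], [0.996, -0.094, 0.006], [0.007, 0.005, -1.0]]
ft_force: [0.6, 7.7, 4.7]
width: 0.0299
gripper_force: 45.0
```

{"fn": "send_rows", "kwargs": {"plan": [{"linear":[-0.01,0,0.002],"delta_rot":[0,0,0],"fingers":-1},{"linear":[-0.018,0,0.003],"delta_rot":[0,0,0],"fingers":-1},{"linear":[-0.018,0,0.003],"delta_rot":[0,0,0],"fingers":-1}]}}

```text
time: 5.7
position: [0.4959, 0.1885, 0.1405]
tool_rot: [[0.094, 0.996, 0.005], [0.996, -0.094, 0.007], [0.008, 0.004, -1.0]]
ft_force: [2.1, 9.3, 1.5]
width: 0.0302
gripper_force: 45.0
```

{"fn": "send_rows", "kwargs": {"plan": [{"linear":[0.018,0,-0.006],"delta_rot":[0,0,0],"fingers":-1},{"linear":[0.038,0,-0.012],"delta_rot":[0,0,0],"fingers":-1},{"linear":[0.058,0,-0.016],"delta_rot":[0,0,0],"fingers":-1},{"linear":[0.078,0,-0.02],"delta_rot":[0,0,0],"fingers":-1},{"linear":[0.098,0,-0.023],"delta_rot":[0,0,0],"fingers":-1},{"linear":[0.118,0,-0.025],"delta_rot":[0,0,0],"fingers":-1},{"linear":[0.138,0,-0.026],"delta_rot":[0,0,0],"fingers":-1},{"linear":[0.158,0,-0.027],"delta_rot":[0,0,0],"fingers":-1}]}}

```text
time: 6.5
position: [0.4995, 0.2257, 0.1461]
tool_rot: [[0.093, 0.996, 0.004], [0.996, -0.093, 0.002], [0.002, 0.004, -1.0]]
ft_force: [5.3, 2.1, -5.2]
width: 0.03
gripper_force: 45.0
```

{"fn": "send_rows", "kwargs": {"plan": [{"linear":[0.02,0,0],"delta_rot":[0,0,0],"fingers":-1},{"linear":[0.04,0,0.001],"delta_rot":[0,0,0],"fingers":-1},{"linear":[0.06,0,0.003],"delta_rot":[0,0,0],"fingers":-1},{"linear":[0.08,0,0.006],"delta_rot":[0,0,0],"fingers":-1},{"linear":[0.1,0,0.01],"delta_rot":[0,0,0],"fingers":-1},{"linear":[0.12,0,0.014],"delta_rot":[0,0,0],"fingers":-1},{"linear":[0.14,0,0.018],"delta_rot":[0,0,0],"fingers":-1},{"linear":[0.16,0,0.022],"delta_rot":[0,0,0],"fingers":-1}]}}

```text
time: 7.3
position: [0.5033, 0.2643, 0.1407]
tool_rot: [[0.092, 0.996, 0.004], [0.996, -0.092, -0.0], [-0.0, 0.004, -1.0]]
ft_force: [5.4, -0.9, -3.3]
width: 0.0296
gripper_force: 45.0
```

{"fn": "send_rows", "kwargs": {"plan": [{"linear":[0.012,0,0.002],"delta_rot":[0,0,0],"fingers":-1},{"linear":[0.02,0,0.003],"delta_rot":[0,0,0],"fingers":-1},{"linear":[0.02,0,0.003],"delta_rot":[0,0,0],"fingers":-1},{"linear":[0.02,0,0.003],"delta_rot":[0,0,0],"fingers":-1}]}}

```text
time: 7.7
position: [0.5035, 0.266, 0.1402]
tool_rot: [[0.091, 0.996, 0.004], [0.996, -0.091, -0.007], [-0.006, 0.004, -1.0]]
ft_force: [4.8, -9.3, 2.6]
width: 0.03
gripper_force: 45.0
```

{"fn": "send_rows", "kwargs": {"plan": [{"linear":[-0.01,0,0],"delta_rot":[0,0,0],"fingers":1},{"linear":[-0.01,0,0],"delta_rot":[0,0,0],"fingers":1},{"linear":[-0.01,0,0],"delta_rot":[0,0,0],"fingers":1},{"linear":[-0.01,0,0],"delta_rot":[0,0,0],"fingers":1},{"linear":[-0.01,0,0],"delta_rot":[0,0,0],"fingers":1},{"linear":[-0.01,0,-0.15],"delta_rot":[0,0,0],"fingers":1},{"linear":[-0.01,0,-0.35],"delta_rot":[0,0,0],"fingers":1},{"linear":[-0.1,0,-0.5],"delta_rot":[0,0,0],"fingers":1}]}}

```text
time: 8.5
position: [0.5, 0.2463, 0.267]
tool_rot: [[0.09, 0.996, 0.002], [0.996, -0.09, 0.002], [0.002, 0.002, -1.0]]
ft_force: [0.3, 0.4, 0.6]
width: 0.09
gripper_force: 0.0
```

```bash
python3 - <<'E'
from h import *
s=robot.get_state();im=eyes.get_image('top')[...,::-1]; cv2.imwrite('pics/t2.png',im)
# knob centroid before/after: dark blob in small window
for f in ('pics/top0.png','pics/t2.png'):
    g=cv2.imread(f).max(2)[205:240,209:228]; m=(g<55); y,x=np.nonzero(m); print(x.mean()+209,y.mean()+205,m.sum())
go([.457,-.241,.23],1.571-.025)
E
```

```text
216.7340425531915 221.52127659574467 94
218.5257731958763 217.01030927835052 194
8.55 lin [-1.9457e+00 -1.8000e-03  1.6720e-01] rot [ 0.0059 -0.0018 -0.0339]
```

{"fn": "send_rows", "kwargs": {"plan": [{"linear":[-1,0,0.05],"delta_rot":[0,0,-0.034],"fingers":1},{"linear":[-1,0,0.05],"delta_rot":[0,0,-0.034],"fingers":1},{"linear":[-1,0,0.05],"delta_rot":[0,0,-0.034],"fingers":1},{"linear":[-1,0,0.05],"delta_rot":[0,0,-0.034],"fingers":1},{"linear":[-1,0,0.05],"delta_rot":[0,0,-0.034],"fingers":1}]}}

```text
time: 9.05
position: [0.4756, -0.0058, 0.252]
tool_rot: [[0.024, 1.0, 0.0], [1.0, -0.024, -0.0], [-0.0, 0.0, -1.0]]
ft_force: [0.6, -0.3, 0.2]
width: 0.0914
gripper_force: 0.0
```

{"fn": "send_rows", "kwargs": {"plan": [{"linear":[-0.85,0,0.1],"delta_rot":[0,0,0],"fingers":1},{"linear":[-0.85,0,0.1],"delta_rot":[0,0,0],"fingers":1},{"linear":[-0.85,0,0.1],"delta_rot":[0,0,0],"fingers":1},{"linear":[-0.85,0,0.1],"delta_rot":[0,0,0],"fingers":1},{"linear":[-0.85,0,0.1],"delta_rot":[0,0,0],"fingers":1},{"linear":[-0.85,0,0.1],"delta_rot":[0,0,0],"fingers":1}]}}

```text
time: 9.65
position: [0.4705, -0.218, 0.2264]
tool_rot: [[0.028, 1.0, -0.001], [1.0, -0.028, 0.001], [0.001, -0.001, -1.0]]
ft_force: [-0.4, 0.6, -0.4]
width: 0.0911
gripper_force: 0.0
```

```bash
python3 - <<'E'
from h import *
go([.4585,-.241,.12],1.571-.025)
im=eyes.get_image('top')[...,::-1]; cv2.imwrite('pics/t3.png',im)
a=cv2.imread('pics/top0.png')
f=lambda i:cv2.resize(i[205:250,205:330],None,fx=6,fy=6,interpolation=cv2.INTER_CUBIC)
cv2.imwrite('pics/m5.png',np.vstack([f(a),f(im)]))
E
```

```text
9.65 lin [-0.0936 -0.045   0.4257] rot [-0.0006 -0.0004 -0.0018]
```

View pics/m5.png

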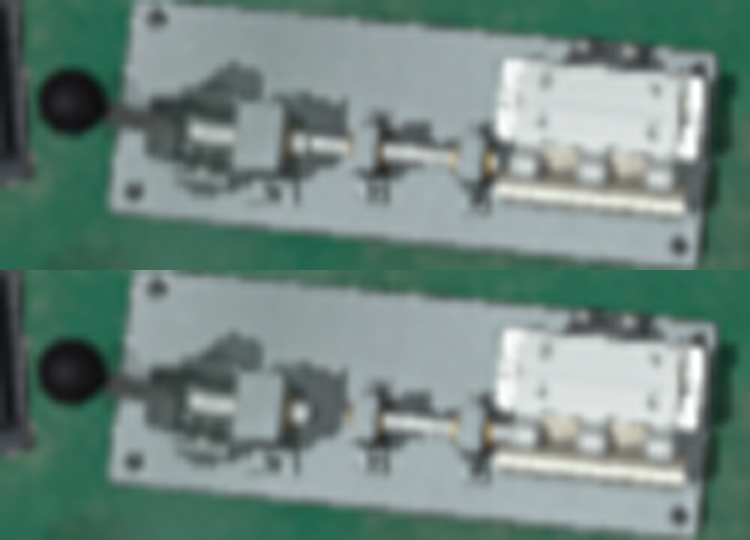

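The lever is back at rest and the pin has moved into the end knuckle; its tail left the ram by about 16 mm. Now I'll grasp the leaf in the +y bay.

{"fn": "send_rows", "kwargs": {"plan": [{"linear":[-0.094,-0.046,0.2],"delta_rot":[0,0,0],"fingers":1},{"linear":[-0.094,-0.046,0.35],"delta_rot":[0,0,0],"fingers":1},{"linear":[-0.094,-0.046,0.5],"delta_rot":[0,0,0],"fingers":1},{"linear":[-0.094,-0.046,0.62],"delta_rot":[0,0,0],"fingers":1},{"linear":[-0.094,-0.046,0.7],"delta_rot":[0,0,0],"fingers":1},{"linear":[-0.094,-0.046,0.75],"delta_rot":[0,0,0],"fingers":1},{"linear":[-0.094,-0.046,0.762],"delta_rot":[0,0,0],"fingers":1},{"linear":[-0.094,-0.046,0.762],"delta_rot":[0,0,0],"fingers":0}], "grip_force": 25}}

```text
time: 10.5
position: [0.4593, -0.2385, 0.0369]
tool_rot: [[0.023, 1.0, -0.0], [1.0, -0.023, 0.0], [0.0, -0.0, -1.0]]
ft_force: [-0.2, 0.2, 0.5]
width: 0.0856
gripper_force: 0.0
```

{"fn": "send_rows", "kwargs": {"plan": [{"linear":[0,0,0],"delta_rot":[0,0,0],"fingers":-1},{"linear":[0,0,0],"delta_rot":[0,0,0],"fingers":-1},{"linear":[0,0,0],"delta_rot":[0,0,0],"fingers":-1},{"linear":[0,0,0],"delta_rot":[0,0,0],"fingers":-1},{"linear":[0,0,0],"delta_rot":[0,0,0],"fingers":-1},{"linear":[0,0,0],"delta_rot":[0,0,0],"fingers":-1},{"linear":[0,0,0],"delta_rot":[0,0,0],"fingers":-1},{"linear":[0,0,0],"delta_rot":[0,0,0],"fingers":-1}]}}

```text
time: 11.3
position: [0.4588, -0.2399, 0.0367]
tool_rot: [[0.025, 1.0, -0.0], [1.0, -0.025, -0.0], [-0.0, -0.0, -1.0]]
ft_force: [-0.8, 1.4, 0.0]
width: 0.0221
gripper_force: 0.0
```

{"fn": "send_rows", "kwargs": {"plan": [{"linear":[0,0,0],"delta_rot":[0,0,0],"fingers":-1},{"linear":[0,0,0],"delta_rot":[0,0,0],"fingers":-1},{"linear":[0,0,0],"delta_rot":[0,0,0],"fingers":-1},{"linear":[0,0,0],"delta_rot":[0,0,0],"fingers":-1}]}}

```text
time: 11.7
position: [0.4589, -0.2399, 0.0367]
tool_rot: [[0.025, 1.0, 0.0], [1.0, -0.025, -0.0], [-0.0, 0.0, -1.0]]
ft_force: [1.2, -0.1, -0.6]
width: 0.0082
gripper_force: 25.0
```

{"fn": "send_rows", "kwargs": {"plan": [{"linear":[0,0,-0.05],"delta_rot":[0,0,0],"fingers":-1},{"linear":[0,0,-0.12],"delta_rot":[0,0,0],"fingers":-1},{"linear":[0,0,-0.22],"delta_rot":[0,0,0],"fingers":-1},{"linear":[0,0,-0.35],"delta_rot":[0,0,0],"fingers":-1},{"linear":[0,0,-0.5],"delta_rot":[0,0,0],"fingers":-1},{"linear":[0,0,-0.65],"delta_rot":[0,0,0],"fingers":-1},{"linear":[0,0,-0.65],"delta_rot":[0,0,0],"fingers":-1},{"linear":[0,0,-0.65],"delta_rot":[0,0,0],"fingers":-1}], "grip_force": 35}}

```text
time: 12.5
position: [0.4586, -0.2397, 0.1991]
tool_rot: [[0.025, 1.0, 0.0], [1.0, -0.025, -0.0], [-0.0, 0.0, -1.0]]
ft_force: [-0.0, 0.8, -2.5]
width: 0.0076
gripper_force: 35.0
```

```bash
python3 - <<'E'
from h import *
s=robot.get_state(); 
im=eyes.get_image('wrist')[...,::-1]; cv2.imwrite('pics/w3.png',im)
y=-.092
c=np.array([.482,.0385])+[-.004*np.cos(y),-.004*np.sin(y)]+.0011*np.array([-np.sin(y),np.cos(y)])
print(c); go([*c,.2],1.571+y)
E
```

```text
[0.47811797 0.03996283]
12.55 lin [ 1.1188  0.0532 -0.0074] rot [-0.0013 -0.0006  0.0334]
```

{"fn": "send_rows", "kwargs": {"plan": [{"linear":[1,0.05,0],"delta_rot":[0,0,0.033],"fingers":-1},{"linear":[1,0.05,0],"delta_rot":[0,0,0.033],"fingers":-1},{"linear":[1,0.05,0],"delta_rot":[0,0,0.033],"fingers":-1},{"linear":[1,0.05,0],"delta_rot":[0,0,0.033],"fingers":-1},{"linear":[1,0.05,0],"delta_rot":[0,0,0.033],"fingers":-1},{"linear":[1,0.05,0],"delta_rot":[0,0,0.033],"fingers":-1},{"linear":[1,0.05,0],"delta_rot":[0,0,0.033],"fingers":-1}]}}

```text
time: 13.25
position: [0.4764, 0.0107, 0.1972]
tool_rot: [[0.088, 0.996, -0.004], [0.996, -0.088, -0.001], [-0.001, -0.004, -1.0]]
ft_force: [-0.1, -0.2, -1.9]
width: 0.0079
gripper_force: 35.0
```

```bash
python3 - <<'E'
from h import *
go([.4781,.0400,.115],1.571-.092)
E
```

```text
13.25 lin [ 0.1177 -0.0019  0.3288] rot [-0.0021  0.0005  0.002 ]
```

{"fn": "send_rows", "kwargs": {"plan": [{"linear":[0.118,-0.002,0],"delta_rot":[0,0,0.002],"fingers":-1},{"linear":[0.118,-0.002,0.1],"delta_rot":[0,0,0.002],"fingers":-1},{"linear":[0.118,-0.002,0.2],"delta_rot":[0,0,0.002],"fingers":-1},{"linear":[0.118,-0.002,0.29],"delta_rot":[0,0,0.002],"fingers":-1},{"linear":[0.118,-0.002,0.33],"delta_rot":[0,0,0.002],"fingers":-1},{"linear":[0.118,-0.002,0.33],"delta_rot":[0,0,0.002],"fingers":-1},{"linear":[0.118,-0.002,0.33],"delta_rot":[0,0,0.002],"fingers":-1}]}}

```text
time: 13.95
position: [0.4803, 0.0384, 0.117]
tool_rot: [[0.096, 0.995, 0.0], [0.995, -0.096, -0.0], [-0.0, 0.0, -1.0]]
ft_force: [0.2, 0.3, -2.0]
width: 0.0079
gripper_force: 35.0
```

```bash
python3 - <<'E'
from h import *
go([.4781,.0400,.0827],1.571-.092)
a=eyes.get_image('top')[195:250,240:340,::-1]; b=eyes.get_image('scene')[205:275,290:370,::-1]
f=lambda i,h:cv2.resize(i,(int(i.shape[1]*h/i.shape[0]),h),interpolation=cv2.INTER_CUBIC)
b=f(b,345);a=f(a,220);print(a.shape,b.shape);cv2.imwrite('pics/m6.png',np.hstack([cv2.copyMakeBorder(a,0,125,0,0,0),b]))
E
```

```text
13.95 lin [ 0.0055 -0.0093  0.1373] rot [ 0.0002  0.0001 -0.0022]
(220, 400, 3) (345, 394, 3)
```

View pics/m6.png

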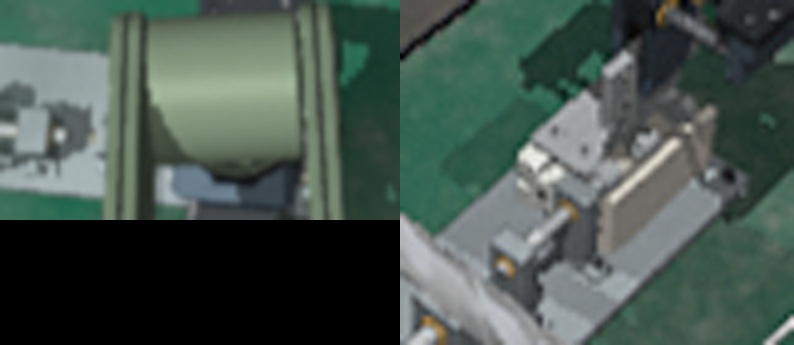

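The scene crop shows the leaf upright above the hinge. I'll correct sideways first, then lower gently.

{"fn": "send_rows", "kwargs": {"plan": [{"linear":[0.0055,-0.0093,0.02],"delta_rot":[0,0,-0.002],"fingers":-1},{"linear":[0.0055,-0.0093,0.04],"delta_rot":[0,0,-0.002],"fingers":-1},{"linear":[0.0055,-0.0093,0.06],"delta_rot":[0,0,-0.002],"fingers":-1},{"linear":[0.0055,-0.0093,0.06],"delta_rot":[0,0,-0.002],"fingers":-1},{"linear":[0.0055,-0.0093,0.06],"delta_rot":[0,0,-0.002],"fingers":-1}]}}

```text
time: 14.55
position: [0.4776, 0.0408, 0.1015]
tool_rot: [[0.091, 0.996, -0.0], [0.996, -0.091, -0.0], [-0.0, -0.0, -1.0]]
ft_force: [-0.1, -0.3, -2.7]
width: 0.0077
gripper_force: 35.0
```

```bash
python3 - <<'E'
from h import *
go([.4781,.0400,.0827],1.571-.092); s=robot.get_state(); print(s['position'],s['ft_force'])
E
```

```text
14.55 lin [-0.003   0.0024  0.0753] rot [-0.0001  0.0001  0.0005]
[0.477565   0.04080691 0.1015373 ] [-0.0674098  -0.34589025 -2.69504842]
```

Now lower to about 0.091 and feel for contact.

{"fn": "send_rows", "kwargs": {"plan": [{"linear":[-0.003,0.0022,0],"delta_rot":[0,0,0],"fingers":-1},{"linear":[-0.003,0.0022,0.01],"delta_rot":[0,0,0],"fingers":-1},{"linear":[-0.003,0.0022,0.02],"delta_rot":[0,0,0],"fingers":-1},{"linear":[-0.003,0.0022,0.03],"delta_rot":[0,0,0],"fingers":-1},{"linear":[-0.003,0.0022,0.03],"delta_rot":[0,0,0],"fingers":-1},{"linear":[-0.003,0.0022,0.03],"delta_rot":[0,0,0],"fingers":-1}]}}

```text
time: 15.15
position: [0.478, 0.0399, 0.0941]
tool_rot: [[0.091, 0.996, -0.0], [0.996, -0.091, -0.0], [-0.0, -0.0, -1.0]]
ft_force: [0.0, -0.2, -2.9]
width: 0.0073
gripper_force: 35.0
```

{"fn": "send_rows", "kwargs": {"plan": [{"linear":[0,0,0.008],"delta_rot":[0,0,0],"fingers":-1},{"linear":[0,0,0.016],"delta_rot":[0,0,0],"fingers":-1},{"linear":[0,0,0.024],"delta_rot":[0,0,0],"fingers":-1},{"linear":[0,0,0.032],"delta_rot":[0,0,0],"fingers":-1},{"linear":[0,0,0.032],"delta_rot":[0,0,0],"fingers":-1}]}}

```text
time: 15.65
position: [0.4778, 0.0399, 0.0858]
tool_rot: [[0.091, 0.996, -0.001], [0.996, -0.091, -0.0], [-0.0, -0.001, -1.0]]
ft_force: [-0.2, 1.1, -0.9]
width: 0.0077
gripper_force: 35.0
```

{"fn": "send_rows", "kwargs": {"plan": [{"linear":[0,0,0.006],"delta_rot":[0,0,0],"fingers":-1},{"linear":[0,0,0.012],"delta_rot":[0,0,0],"fingers":-1},{"linear":[0,0,0.012],"delta_rot":[0,0,0],"fingers":-1},{"linear":[0,0,0.012],"delta_rot":[0,0,0],"fingers":-1}]}}

```text
time: 16.05
position: [0.4781, 0.04, 0.0839]
tool_rot: [[0.091, 0.996, 0.0], [0.996, -0.091, -0.0], [-0.0, 0.0, -1.0]]
ft_force: [-3.6, 0.6, 6.4]
width: 0.0079
gripper_force: 35.0
```

{"fn": "send_rows", "kwargs": {"plan": [{"linear":[0,-0.004,0],"delta_rot":[0,0,0],"fingers":-1},{"linear":[0,-0.004,0.003],"delta_rot":[0,0,0],"fingers":-1},{"linear":[0,-0.004,0.003],"delta_rot":[0,0,0],"fingers":-1},{"linear":[0,-0.004,0.003],"delta_rot":[0,0,0],"fingers":-1}]}}

```text
time: 16.45
position: [0.4771, 0.0401, 0.0828]
tool_rot: [[0.091, 0.996, 0.0], [0.996, -0.091, -0.0], [-0.0, 0.0, -1.0]]
ft_force: [-1.2, 0.2, 5.5]
width: 0.0079
gripper_force: 35.0
```

{"fn": "send_rows", "kwargs": {"plan": [{"linear":[0,-0.002,0.002],"delta_rot":[0,0,0],"fingers":-1},{"linear":[0,-0.002,0.006],"delta_rot":[0,0,0],"fingers":-1},{"linear":[0,-0.002,0.006],"delta_rot":[0,0,0],"fingers":-1},{"linear":[0,-0.002,0.006],"delta_rot":[0,0,0],"fingers":-1}]}}

```text
time: 16.85
position: [0.477, 0.0401, 0.0827]
tool_rot: [[0.091, 0.996, 0.002], [0.996, -0.091, -0.0], [0.0, 0.002, -1.0]]
ft_force: [-4.5, 0.3, 15.7]
width: 0.0077
gripper_force: 35.0
```

{"fn": "send_rows", "kwargs": {"plan": [{"linear":[0,-0.002,-0.002],"delta_rot":[0,0,0],"fingers":-1},{"linear":[0,-0.004,-0.002],"delta_rot":[0,0,0],"fingers":-1},{"linear":[0,-0.004,-0.002],"delta_rot":[0,0,0],"fingers":-1},{"linear":[0,-0.004,-0.002],"delta_rot":[0,0,0],"fingers":-1}]}}

```text
time: 17.25
position: [0.4769, 0.0401, 0.0827]
tool_rot: [[0.091, 0.996, 0.003], [0.996, -0.091, -0.0], [0.0, 0.003, -1.0]]
ft_force: [-0.6, -0.2, 9.3]
width: 0.0076
gripper_force: 35.0
```

The leaf is locked sideways, at the predicted height, with balanced forces. One last look before handing in.

```bash
python3 - <<'E'
from h import *
b=eyes.get_image('scene')[205:280,265:370,::-1]
cv2.imwrite('pics/m7.png',cv2.resize(b,None,fx=7,fy=7,interpolation=cv2.INTER_CUBIC))
s=robot.get_state();print(s['time'],s['position'],s['ft_force'],s['ft_torque'],s['gripper_force'])
E
```

```text
17.3 [0.47687236 0.04012137 0.08269009] [-0.98650893 -0.3351579   8.70567027] [-0.26406808  0.13168813 -0.06002963] 35.00152051448822
```

View pics/m7.png

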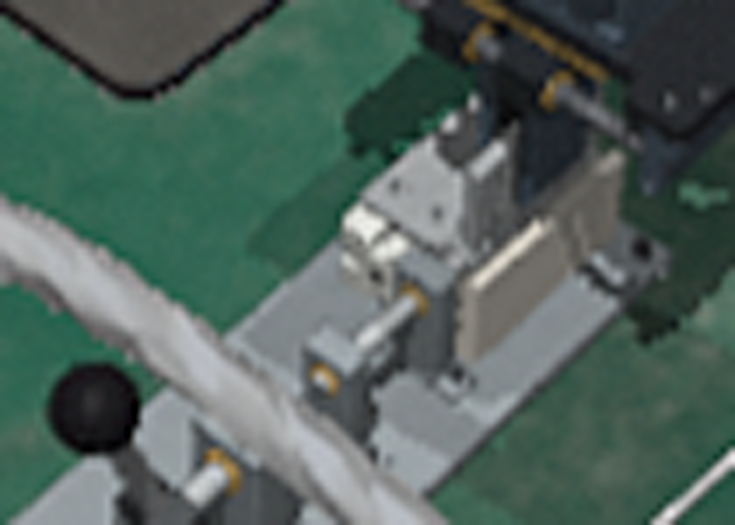

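The leaf stands upright between the jamb knuckles (crop about (490,190)) and the lever is at rest, so I'm handing it in.

```bash
python3 -c "
from workcell import robot
print(robot.close_job())"
```

```text
the job is handed in; nothing more can be done
None
```

The job is handed in with no verdict returned: the pin was started, the lever eased back to rest without snapping, and the two-knuckle leaf is seated in the hinge and held gripped, at 17.3 s of the 61 s allowed.

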